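# Lock the seal case latch

## Task

Lock the flat wooden case: with the fingertips, push its latch knob along the long leg of the L-shaped slot to the corner, then sideways along the short leg until it is fully home at the blind end, and move clear of it. Only push the knob, do not lift it, and leave the seal stone, paste pot, bowl and cup where they stand.

Things in the scene. Friction and masses are not known exactly. Their poses are not given: they have to be found in the camera images.
- case: Flat wooden case, fixed, 260 x 210 mm, 55 mm high, flush metal plate in its flat lid. Origin: centre of its underside, on the table; x along the 260 mm side and the slot's long leg (start to corner), y along the short leg (corner to blind end), z up; turned up to 0.65 rad either way. The L-slot, 17 mm wide, goes through the 6 mm plate, hollow below: keep fingertips above the lid top.
- slot_start (a point): Point on the slot's centre line, level with the lid top (55 mm up): the open end of the long leg; with the pin against the end wall the knob's axis is 2 mm beyond it. Axes as the case. In the case frame x -55, y -20 mm.
- slot_corner (a point): Knob axis position at the corner of the slot, level with the lid top: 90 mm along the case's x from slot_start. In the case frame x 35, y -20 mm. The long leg ends here (its end wall is in line with the far wall of the short leg and lets the axis go 2 mm beyond).
- slot_end (a point): Knob axis position at the blind end of the short leg (the end wall stops it 2 mm beyond), level with the lid top: 50 mm along the case's y from slot_corner. In the case frame x 35, y 30 mm.
- knob: Dark wood latch knob, about 0.15 kg, free to spin. Origin: on its axis, underside of its skirt, which slides on the lid top. Skirt 36 mm across, 14 mm high; neck 18 mm; head 25 mm across, top 34 mm above the lid. A 13 mm pin runs in the slot (2 mm play a side) to a foot under the plate: it can rise 8 mm at most. Starts in the first 30 mm of the long leg; slides with under 3 N friction, stays where left.
- seal_stone: Bystander: upright square seal stone 24 x 24 x 46 mm standing on the lid at a corner (case frame about x -102, y 75 mm). Origin: centre of its underside.
- paste_pot: Bystander: small round lidded pot, 40 mm across, 31 mm high, standing on the lid at another corner (case frame about x 102, y 77 mm). Origin: centre of its underside.
- water_bowl: Bystander: ceramic bowl 90 mm across, 45 mm high, on the table beside the case. Origin: centre of its underside.
- cup: Bystander: white cup 72 mm across, 85 mm high, on the table on the other side of the case (bowl and cup may be on either side). Origin: centre of its underside.
There are look-alikes about, which are no part of the job. Of the things like the knob, leave any that is pink or yellow; of the rest the larger one is meant.

How it is judged:
On the way, in this order (a step that is already met when the one before it is completed fails the run):
1. the knob has come along the long leg to the corner (within 5 mm of it lengthwise) (x of knob in the frame of slot_corner above -0.005 m and y of knob in the frame of slot_corner below 0.012 m), for 0.02 s.
2. the knob is at the blind end of the short leg (within 4 mm) (y of knob in the frame of slot_end above -0.004 m), for 0.2 s.
At the end, for the whole second after the job is handed in: The knob rests flat on the lid at the blind end of the short leg: not more than 4 mm short of the point slot_end, still, and untouched (y of knob in the frame of slot_end between -0.004 and 0.005 m and x of knob in the frame of slot_end between -0.005 and 0.005 m and z of knob in the frame of slot_end between -0.003 and 0.003 m and angle between knob's own z axis and vertical below 0.1 rad and linear speed of knob below 0.01 m/s and contact force between the fingers and knob below 0.1 N).
It fails at once if the knob is lifted (more than 4 mm off the lid) (z of knob in the frame of case above 0.059 m).
It fails at once if a bystander is moved more than 15 mm (distance of any of seal_stone, paste_pot, water_bowl, cup from where it was at the start of the episode above 0.015 m).
It also fails if it takes over 48 s, if anything falls off the work surface, if the arm or the gripper's body presses on something with over 40 N, if the wrist force passes 120 N, or if a joint passes its speed limit or range.

## Robot

A 7-joint arm with a two-finger parallel gripper is mounted at the origin on the work surface. World frame = base frame: x ahead of the robot, y to its left, z up, the work surface at z = 0. Lengths are in m, angles in rad, forces in N, time in s.
With the tool pointing down it reaches from about 0.4 to 0.85 m from the base axis. Payload 4.5 kg.
Tool frame: the origin (TCP) lies at the very end of the fingers, on their centre line; the grasp point (between the pads) lies 19 mm behind it; z points along the fingers, y is the line along which they close (so a half turn about z gives the same grasp; the last joint's range is limited). The gripper opens to 88 mm and grips with 3 to 60 N. Pads are 18 mm wide; open, the fingers measure 123 mm over their backs; the gripper's body (75 mm by 187 mm) begins 45 mm behind the grasp point.
Start: joints at [-1.142, 0.689, -0.195, 1.565, 0.157, 0.902, -0.215], TCP at [0.24, 0.577, 0.209] pointing down, gripper open.
Joint ranges: [-3.01, 3.01], [-0.46, 2.08], [-1.47, 1.51], [0.13, 2.56], [-1, 4.14], [0.04, 2.09], [-2.66, 2.66]. Speed limits (rad/s): [2.57, 2.57, 3.14, 3.14, 3.14, 3.14, 3.14].

## Interface

Orientations are given as a unit quaternion [x, y, z, w].
In Python, from station import r, imaging, ticket gives the robot as it stands.
- The arm moves only by the tool apply_moves, never from a script. Its argument "plan" is a list of rows, each a list of 2 entries, a list of its own where there are three numbers: the shift along the tool's x, y, z in units of 40 mm (1.0 is 40 mm), then the turn about the tool's z in units of 6 degrees (1.0 is 6 degrees). A call has 1 to 12 rows; each row is the pose to reach, as a shift and turn from the pose commanded when the call began, along the tool's axes at that moment; what a row does not reach only later rows make up. A row lasts 1/12 s, in which the tool goes at most 41.7 mm and 7.16 degrees, less where a joint would pass 70% of its speed; a pose out of reach is approached as far as the arm can. A call with a gripper value outside its range is refused whole. "claw" is the closure, from 0 (fully open) to 1 (shut), set as the call begins (left out, the last holds). The fingers move at their own pace and stop on an object; "squeeze" is the grip in N (left out, the last holds). Time passes only in rows, so rows that repeat a pose let the fingers close. It gives the time, the measured TCP pose, the force, the opening and the grip force at its end, in the units of the state.
- r.get_obs(): the state, without advancing time (a new reading comes with each control period).
- imaging.read_camera(name): name is "side" or "top"; returns a dict with "pixels" (480x640x3 uint8, blue, green, red), "fx", "fy", "cx", "cy" (pixels), "k1" (the pictures are not rectified: a ray, as slopes to the right and down, at radius r is drawn at 1 + k1 r^2 times it, then the intrinsics apply), "origin" and "attitude" of the camera in the world. Camera axes: x right, y down, z forward; pixel columns grow to the right and rows downward; lengths in m; the calibration is good to about 2 mm. A picture is of the moment at which its call begins. There is no depth.
- ticket.job_done(): hands the job in; it is judged then, once.
Trained networks look in a picture, given as the dict that the camera call returned (one of the last four; its "shot" number tells which), for a name from the list of things; names that differ only in an ending like _2 or _b are one class to them, and where a whole thing is asked for, a point or a joint stands for the part that bears it (a point fixed in the world has none). Each returns a list of dicts, best first, with "score" (0 to 1); they miss things now and then, are a little off and sometimes report something else, mostly with a low value. They report only what shows in the picture. A call takes as long as a camera call. They do not tell look-alikes from the thing itself.
- imaging.boxes_of(picture, query): "bbox" ([left, top, right, bottom] in pixels, round what is visible of it).
- imaging.tip_of(picture, query): "position" ([column, row] in pixels: a listed point, or the origin of a listed thing).
The state is a dict: "clock": time; "joints": joint angles; "joint_vel": joint speeds; "joint_efforts": joint torques, N m; "eef_pos": TCP position; "tool_rot": TCP orientation; "ft_force": force on the tool from outside, world axes, zero at the start; "torque": the same for the moment, N m; "opening": finger opening in m; "grip_force": force on a finger pad.
Only numpy, scipy, OpenCV 4.12 (cv2) and the standard library are available. Lean on these libraries where they do the work, as an engineer would, in place of code of your own. Each camera call takes 0.05 s, during which the arm holds its last target. There are 200 camera calls.

## Working session

There is one attempt and no reset: what is moved stays moved. The work goes in short steps, Python scripts to look and compute and a tool call to move; the robot and the scene stay as the last step left them, time stands still between calls to the robot, and variables do not carry over. Pictures are saved under pics/ and viewed, at most 10 in all, crops included, and the job is handed in when it is done.

Besides the shell and the picture viewer there is one more tool, called after ">>>" in YAML: its name, and indented under it one key for each argument. apply_moves: Moves the arm, as the interface text tells. Its arguments: {"type":"object","properties":{"plan":{"type":"array","items":{"type":"array"}},"claw":{"type":"number"},"squeeze":{"type":"number"}},"required":["plan"]}

```bash
mkdir -p pics
cat > h.py <<'E'
import numpy as np, cv2
from scipy.spatial.transform import Rotation as R
from station import r, imaging, ticket
def rot(p):
    a=np.array(p["attitude"],float)
    return a if a.shape==(3,3) else R.from_quat(a).as_matrix()
def ray(p,uv):
    d=np.array([(uv[0]-p["cx"])/p["fx"],(uv[1]-p["cy"])/p["fy"]]); s=d.copy()
    for _ in range(20): s=d/(1+p["k1"]*(s@s))
    return rot(p)@np.array([s[0],s[1],1.])
def onz(p,uv,z):
    d=ray(p,uv); o=np.array(p["origin"]); return o+d*(z-o[2])/d[2]
def proj(p,X):
    c=rot(p).T@(np.array(X,float)-np.array(p["origin"])); s=c[:2]/c[2]; s=s*(1+p["k1"]*(s@s))
    return np.array([p["fx"]*s[0]+p["cx"],p["fy"]*s[1]+p["cy"]])
E
python3 - <<'E'
from h import *
for n in("top","side"):
    p=imaging.read_camera(n); cv2.imwrite(f"pics/{n}0.png",p["pixels"])
    print(n,{k:v for k,v in p.items() if k!="pixels"})
    for q in("knob","case"):
        print(q,[(np.round(b["bbox"]),round(b["score"],2)) for b in imaging.boxes_of(p,q)])
    for q,z in(("knob",.055),("slot_start",.055),("slot_corner",.055),("slot_end",.055),("case",0),("seal_stone",.055),("paste_pot",.055),("water_bowl",0),("cup",0)):
        print(q,[(np.round(b["position"],1),round(b["score"],2),np.round(onz(p,b["position"],z)[:2],4)) for b in imaging.tip_of(p,q)][:4])
o=r.get_obs(); print(o["eef_pos"],R.from_quat(o["tool_rot"]).as_matrix().round(3),o["opening"])
E
```

```text
top {'fx': 531.0588714126189, 'fy': 531.0588714126189, 'cx': 322.77616564228816, 'cy': 231.9595601283619, 'k1': -0.10630055703075222, 'origin': array([0.5282124 , 0.02817074, 0.97810266]), 'attitude': array([ 0.71511943, -0.69836959,  0.02270235, -0.01920229]), 'shot': 1}
knob [(array([380., 357., 399., 378.]), 0.86), (array([470., 190., 487., 211.]), 0.8), (array([394., 270., 416., 295.]), 0.75), (array([466., 311., 480., 325.]), 0.65)]
case []
knob [(array([342.9, 201. ]), 0.71, array([ 0.6381, -0.0097])), (array([468.6, 315.9]), 0.68, array([ 0.4423, -0.2339])), (array([405.2, 283.5]), 0.62, array([ 0.4967, -0.1212])), (array([387.2, 366.3]), 0.62, array([ 0.3528, -0.0927]))]
slot_start [(array([404.9, 292.5]), 0.94, array([ 0.4811, -0.1209]))]
slot_corner [(array([399.1, 244. ]), 0.87, array([ 0.5652, -0.1093]))]
slot_end [(array([374.6, 243. ]), 0.71, array([ 0.5659, -0.0665])), (array([345.4, 204.5]), 0.28, array([ 0.6321, -0.0142]))]
case [(array([385. , 261.1]), 0.92, array([ 0.5352, -0.0919])), (array([344.8, 202.9]), 0.72, array([ 0.6412, -0.0155]))]
seal_stone [(array([351
[... 932 characters left out ...]
rray([ 0.3517, -0.1312])), (array([282.1, 329.4]), 0.7, array([ 0.5028, -0.1212]))]
slot_start [(array([263.5, 333.6]), 0.58, array([ 0.4764, -0.1239]))]
slot_corner [(array([325.9, 320. ]), 0.67, array([ 0.5665, -0.1157]))]
slot_end []
case [(array([303.7, 338.4]), 0.72, array([ 0.5374, -0.0986]))]
seal_stone [(array([226.7, 289.7]), 0.6, array([ 0.4324, -0.0293]))]
paste_pot [(array([351.6, 265. ]), 0.95, array([ 0.6311, -0.0111])), (array([315.1, 294.1]), 0.5, array([ 0.5615, -0.0629]))]
water_bowl [(array([338.7, 476.3]), 0.84, array([ 0.5399, -0.318 ]))]
cup []
[0.24037291 0.57695491 0.20943415] [[-0.923  0.385 -0.   ]
 [ 0.385  0.923  0.   ]
 [ 0.     0.    -1.   ]] 0.08832133002883741
```

View pics/top0.png

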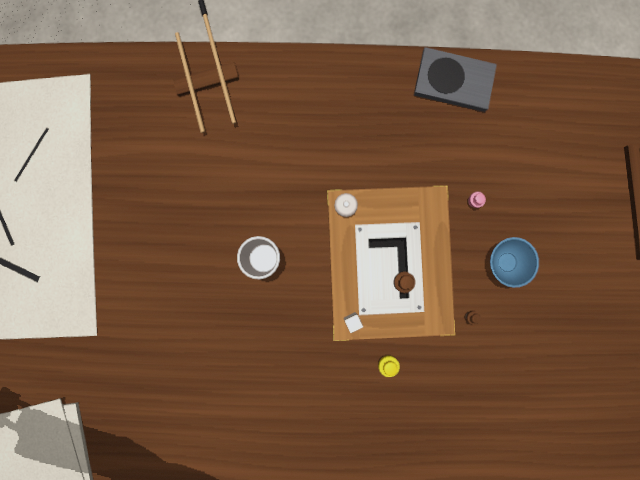

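View pics/side0.png

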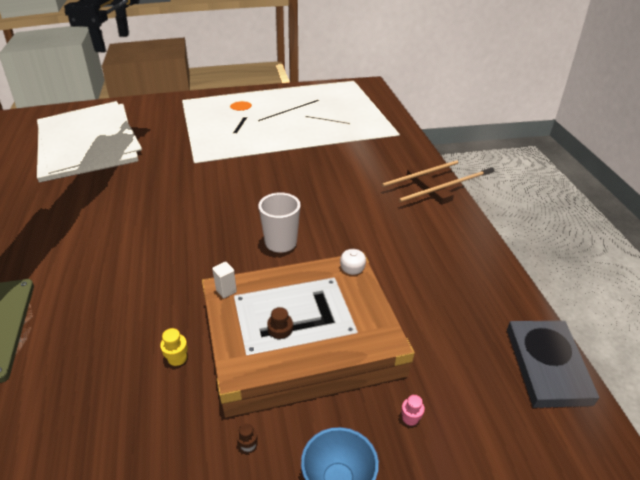

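The top picture shows four knob-like things: pink at (477,200), yellow at (389,367), a small brown one on the table at (471,318), and a large brown one in the slot at (404,283). I choose the large brown one in the slot. The slot runs from (404,297) to the corner at (403,243), then to the blind end at (370,243). The side view agrees, with the knob at (280,322).

```bash
cat >> h.py <<'E'
def case(): return np.load("case.npy")
def c2w(x,y,z=.055):
    X,Y,a=case(); return np.array([X+x*np.cos(a)-y*np.sin(a),Y+x*np.sin(a)+y*np.cos(a),z])
def w2c(p):
    X,Y,a=case(); d=np.array(p[:2])-[X,Y]; return np.array([d[0]*np.cos(a)+d[1]*np.sin(a),-d[0]*np.sin(a)+d[1]*np.cos(a)])
E
python3 - <<'E'
from h import *
from scipy.optimize import least_squares
p=imaging.read_camera("top"); q=imaging.read_camera("side")
# lid corners seen in top (hand read), plus network points
obs=[(p,(404.9,292.5),-.055,-.02),(p,(399.1,244),.035,-.02),(p,(374.6,243),.035,.03),(q,(263.5,333.6),-.055,-.02),(q,(325.9,320),.035,-.02),
 (p,(327.5,190),.13,.105),(p,(447,186),.13,-.105),(p,(455,334),-.13,-.105),(p,(334,341),-.13,.105)]
def f(v):
    np.save("case.npy",v); return np.concatenate([proj(c,c2w(x,y))-uv for c,uv,x,y in obs])
s=least_squares(f,[.535,-.092,.08],loss="soft_l1"); np.save("case.npy",s.x); print(s.x,s.fun.reshape(-1,2).round(1).tolist())
for c,uv in((p,(405.2,283.5)),(q,(282.1,329.4))): print("knob case",w2c(onz(c,uv,.055)))
print("knob head", w2c(onz(p,(404,282),.089)))
ims=[]
for c,(u,v) in((p,(395,265)),(q,(295,325))):
    im=cv2.resize(c["pixels"][v-60:v+60,u-60:u+60],None,fx=4,fy=4,interpolation=2).copy() 
    im=cv2.resize(im,(400,400)); k=400/120
    for x,y in((-.055,-.02),(.035,-.02),(.035,.03),(.13,.105),(.13,-.105),(-.13,.105),(-.13,-.105)):
        a=(proj(c,c2w(x,y))-[u-60,v-60])*k; cv2.circle(im,tuple(int(t) for t in a),3,(0,0,255),-1)
    ims.append(im)
cv2.imwrite("pics/crop1.png",np.hstack(ims))
E
```

```text
[ 0.53190899 -0.09689024  0.06734139] [[-0.2, 1.5], [3.0, -1.6], [-1.1, 0.6], [1.1, -2.0], [1.0, -0.8], [0.6, 1.3], [-0.0, 0.5], [0.0, 0.7], [0.7, -0.2]]
knob case [-0.03676674 -0.02185548]
knob case [-0.03067162 -0.02226343]
knob head [-0.03263845 -0.01455038]
```

View pics/crop1.png

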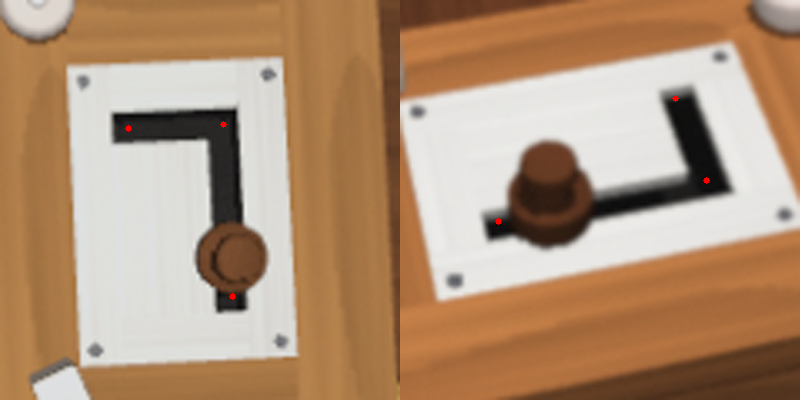

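The crop confirms the choice: the large brown knob sits in the L-slot with its head at about crop (235,257). The red slot points lie on the slot to within 2 mm. The knob is at about (-34,-20) mm in the case frame. I'll approach behind it with the fingers closed.

>>> apply_moves:
  plan:
    - [[-1, -0.7, 0], -1]
    - [[-2, -1.4, 0], -2]
    - [[-3, -2.1, 0], -3]
    - [[-4, -2.8, 0], -4]
    - [[-5, -3.5, 0], -4.4]
    - [[-6, -4.1, 0], -4.4]
    - [[-7, -4.8, 0], -4.4]
    - [[-8, -5.5, 0], -4.4]
    - [[-8, -5.5, 0], -4.4]
    - [[-8, -5.5, 0], -4.4]
    - [[-8, -5.5, 0], -4.4]
    - [[-8, -5.5, 0], -4.4]
  claw: 1
  squeeze: 10

```text
clock: 2.3
eef_pos: [0.4515, 0.2504, 0.2095]
tool_rot: [-0.032, 0.999, 0.0, 0.0]
ft_force: [0.7, 0.3, 0.9]
opening: 0.0101
grip_force: 0.0
```

```bash
cat >> h.py <<'E'
def to(x,y,z):
    o=r.get_obs(); M=R.from_quat(o["tool_rot"]).as_matrix(); e=np.array(o["eef_pos"])
    d=M.T@(c2w(x,y,z)-e)/.04
    yaw=np.arctan2(-M[1,0],-M[0,0])
    print("t",round(o["clock"],2),"case",w2c(e).round(4),"z",e[2].round(4),"units",d.round(2),"turn",round(np.degrees(yaw-case()[2])/6,2),"F",np.round(o["ft_force"],1),"open",o["opening"])
E
python3 -c "
from h import *
to(-.085,-.02,.12)"
```

```text
t 2.3 case [-0.0568  0.3519] z 0.2095 units [ 0.67 -9.3   2.23] turn -0.03 F [0.7 0.3 0.9] open 0.010077494446319162
```

>>> apply_moves:
  plan:
    - [[0, -1, 0], 0]
    - [[0.1, -2, 0], 0]
    - [[0.2, -3, 0], 0]
    - [[0.3, -4, 0], 0]
    - [[0.4, -5, 0], 0]
    - [[0.5, -6, 0], 0]
    - [[0.7, -7, 0], 0]
    - [[0.7, -8, 0.5], 0]
    - [[0.7, -8.8, 1.2], 0]
    - [[0.7, -9.3, 2], 0]
    - [[0.7, -9.3, 2.2], 0]
    - [[0.7, -9.3, 2.2], 0]

```text
clock: 3.3
eef_pos: [0.4467, -0.1209, 0.1195]
tool_rot: [-0.033, 0.999, 0.001, -0.002]
ft_force: [-0.1, 0.6, 0.2]
opening: 0.0006
grip_force: 0.0
```

```bash
python3 -c "
from h import *
to(-.085,-.02,.0605)
ims=[]
for n in('top','side'):
    c=imaging.read_camera(n); u,v=proj(c,c2w(-.05,-.02,.06)).astype(int)
    ims.append(cv2.resize(c['pixels'][v-60:v+60,u-60:u+60],(400,400),interpolation=2))
cv2.imwrite('pics/a2.png',np.hstack(ims))"
```

```text
t 3.3 case [-0.0866 -0.0182] z 0.1195 units [-0.05 -0.05  1.47] turn -0.01 F [-0.1  0.6  0.2] open 0.0005648829030924399
```

View pics/a2.png

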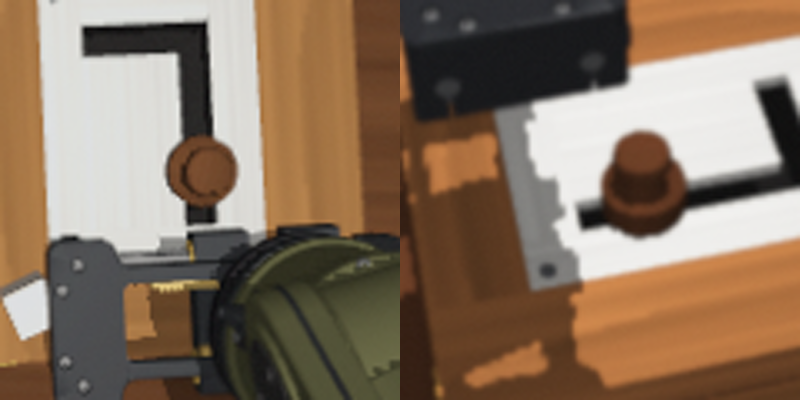

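The closed fingers are behind the knob and in line with the long leg. The knob hasn't moved (left crop, about (203,170)). Next I descend and push part of the way.

>>> apply_moves:
  plan:
    - [[0, 0, 0.5], 0]
    - [[0, 0, 1], 0]
    - [[0, 0, 1.3], 0]
    - [[0, 0, 1.45], 0]
    - [[0, 0, 1.45], 0]
    - [[0, 0, 1.45], 0]

```text
clock: 3.9
eef_pos: [0.4488, -0.121, 0.0644]
tool_rot: [-0.034, 0.999, 0.0, 0.001]
ft_force: [-0.5, -0.3, 0.7]
opening: 0.0003
grip_force: 0.0
```

>>> apply_moves:
  plan:
    - [[-0.2, 0, 0], 0]
    - [[-0.4, 0, 0], 0]
    - [[-0.6, 0, 0], 0]
    - [[-0.8, 0, 0], 0]
    - [[-1.0, 0, 0], 0]
    - [[-1.2, 0, 0], 0]
    - [[-1.4, 0, 0], 0]
    - [[-1.6, 0, 0], 0]
    - [[-1.8, 0, 0], 0]
    - [[-2.0, 0, 0], 0]
    - [[-2.1, 0, 0], 0]
    - [[-2.1, 0, 0], 0]

```text
clock: 4.9
eef_pos: [0.5329, -0.1164, 0.0634]
tool_rot: [-0.033, 0.999, 0.0, 0.001]
ft_force: [-0.4, 0.1, -0.1]
opening: 0.0002
grip_force: 0.0
```

```bash
python3 -c "
from h import *
to(.009,-.02,.0605)
ims=[]
for n in('top','side'):
    c=imaging.read_camera(n); u,v=proj(c,c2w(.03,-.01,.06)).astype(int)
    for b in imaging.tip_of(c,'knob'): print(n,b['position'],round(b['score'],2),w2c(onz(c,b['position'],.055)).round(4))
    ims.append(cv2.resize(c['pixels'][v-60:v+60,u-60:u+60],(400,400),interpolation=2))
cv2.imwrite('pics/a3.png',np.hstack(ims))"
```

```text
t 4.9 case [-0.0004 -0.0196] z 0.0634 units [-0.23 -0.01  0.07] turn -0.01 F [-0.4  0.1 -0.1] open 0.0002128355407186505
top [387.8, 366.5] 0.91 [-0.1788  0.0152]
top [476.9, 199.3] 0.6 [ 0.1051 -0.1573]
top [403.2, 283.1] 0.4 [-0.0359 -0.0184]
side [248.6, 436.6] 0.94 [-0.1043 -0.1717]
side [278.3, 331.1] 0.83 [-0.0365 -0.0239]
side [411.7, 412.0] 0.82 [ 0.0931 -0.1907]
side [174.3, 350.2] 0.67 [-0.1796 -0.022 ]
```

View pics/a3.png

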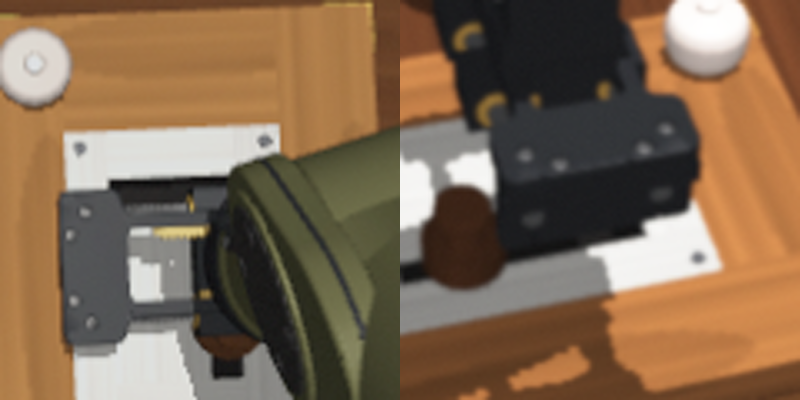

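The knob is still at about (-36,-20) mm (side crop (463,235)), yet the gripper went past it with no force. The gripper body hides the fingers, so I'll lift and turn 90° to see them.

>>> apply_moves:
  plan:
    - [[0, 0, -0.8], 0]
    - [[0, 0, -1.5], 0]
    - [[0, 0, -1.8], 1]
    - [[0, 0, -1.8], 2]
    - [[0, 0, -1.8], 3]
    - [[0, 0, -1.8], 4]
    - [[0, 0, -1.8], 5]
    - [[0, 0, -1.8], 6]
    - [[0, 0, -1.8], 7]
    - [[0, 0, -1.8], 8]
    - [[0, 0, -1.8], 9]
    - [[0, 0, -1.8], 10]

```text
clock: 6.1
eef_pos: [0.5309, -0.1167, 0.1354]
tool_rot: [0.473, 0.881, -0.0, -0.0]
ft_force: [-0.9, 0.8, -1.3]
opening: 0.0005
grip_force: 0.0
```

>>> apply_moves:
  plan:
    - [[0, 0, 0], 1]
    - [[0, 0, 0], 2]
    - [[0, 0, 0], 3]
    - [[0, 0, 0], 4]
    - [[0, 0, 0], 5]
    - [[0, 0, 0], 5]
    - [[0, 0, 0], 5]
    - [[0, 0, 0], 5]

```text
clock: 6.77
eef_pos: [0.5313, -0.1166, 0.1354]
tool_rot: [0.682, 0.731, -0.0, -0.0]
ft_force: [0.8, 0.1, 0.3]
opening: 0.0005
grip_force: 0.0
```

```bash
python3 -c "
from h import *
to(.009,-.02,.0605); print(r.get_obs()['joints'])
ims=[]
for n in('top','side'):
    c=imaging.read_camera(n); u,v=proj(c,c2w(0,-.01,.09)).astype(int)
    im=c['pixels'].copy()
    e=r.get_obs()['eef_pos']; cv2.circle(im,tuple(int(t) for t in proj(c,e)),1,(0,0,255),-1)
    ims.append(cv2.resize(im[v-70:v+70,u-70:u+70],(400,400),interpolation=2))
cv2.imwrite('pics/a4.png',np.hstack(ims))"
```

```text
t 6.77 case [-0.002  -0.0196] z 0.1354 units [-0.01  0.28  1.87] turn -14.99 F [0.8 0.1 0.3] open 0.0005439465791938979
[ 0.08433024  0.69077345  0.07812575  1.89206089 -0.09352055  0.56260728
  0.29240611]
```

View pics/a4.png

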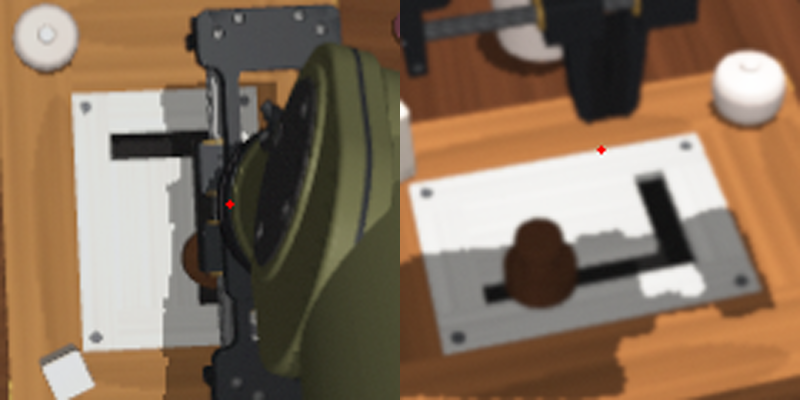

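The side crop shows the closed fingertips at (605,115), while the reported TCP projects to (601,150). The tips look about 20–25 mm higher than reported, or else offset in y. I'll check by going down onto clear lid next to the slot.

>>> apply_moves:
  plan:
    - [[0.6, 0, 0], 0]
    - [[1.2, 0, 0], 0]
    - [[1.2, 0, 0.6], 0]
    - [[1.2, 0, 1.0], 0]
    - [[1.2, 0, 1.3], 0]
    - [[1.2, 0, 1.5], 0]
    - [[1.2, 0, 1.6], 0]
    - [[1.2, 0, 1.7], 0]
    - [[1.2, 0, 1.7], 0]
    - [[1.2, 0, 1.7], 0]

```text
clock: 7.7
eef_pos: [0.5287, -0.0689, 0.0677]
tool_rot: [0.683, 0.73, 0.0, 0.0]
ft_force: [0.6, -0.4, 0.6]
opening: 0.0006
grip_force: 0.0
```

```bash
python3 -c "
from h import *
to(0,.03,.055)
c=imaging.read_camera('side'); u,v=proj(c,c2w(0,.02,.07)).astype(int)
im=c['pixels'].copy()
k=400/140; ims=[]
d=cv2.resize(im[v-70:v+70,u-70:u+70],(400,400),interpolation=2)
e=np.array(r.get_obs()['eef_pos'])
for dz,col in((0,(0,0,255)),(.02,(0,255,255))):
    a=(proj(c,e+[0,0,dz])-[u-70,v-70])*k; cv2.circle(d,tuple(int(t) for t in a),3,col,-1)
ims.append(d)
c=imaging.read_camera('top'); u,v=proj(c,c2w(0,.02,.07)).astype(int)
d=cv2.resize(c['pixels'][v-70:v+70,u-70:u+70],(400,400),interpolation=2)
a=(proj(c,e)-[u-70,v-70])*k; cv2.circle(d,tuple(int(t) for t in a),3,(0,0,255),-1)
cv2.imwrite('pics/a5.png',np.hstack(ims+[d]))"
```

```text
t 7.7 case [-0.0013  0.0281] z 0.0677 units [0.05 0.03 0.32] turn -15.01 F [ 0.6 -0.4  0.6] open 0.0005550006942471555
```

View pics/a5.png

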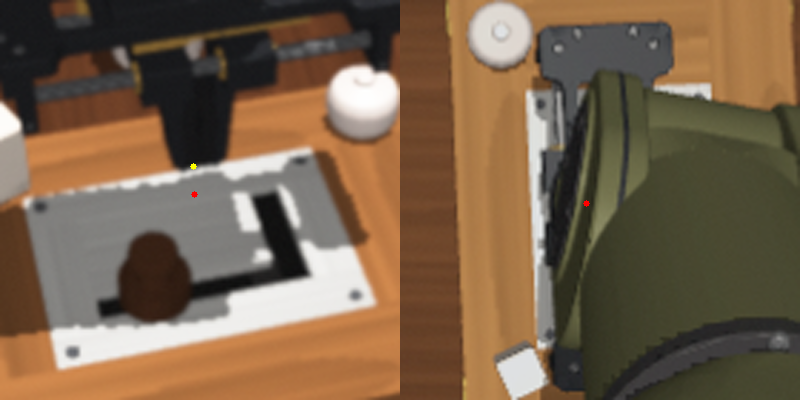

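The visible tip is at crop (198,167), which again fits a height 20 mm above the reported one. I'll go down in small steps until the fingers touch.

>>> apply_moves:
  plan:
    - [[0, 0, 0.1], 0]
    - [[0, 0, 0.2], 0]
    - [[0, 0, 0.25], 0]
    - [[0, 0, 0.25], 0]
    - [[0, 0, 0.25], 0]

```text
clock: 8.22
eef_pos: [0.5282, -0.0688, 0.0572]
tool_rot: [0.683, 0.73, -0.0, -0.0]
ft_force: [-0.0, 0.3, -0.0]
opening: 0.0004
grip_force: 0.0
```

>>> apply_moves:
  plan:
    - [[0, 0, 0.05], 0]
    - [[0, 0, 0.1], 0]
    - [[0, 0, 0.12], 0]
    - [[0, 0, 0.12], 0]

```text
clock: 8.55
eef_pos: [0.5282, -0.0688, 0.0524]
tool_rot: [0.683, 0.73, -0.0, -0.0]
ft_force: [0.6, -0.7, -0.5]
opening: 0.0002
grip_force: 0.0
```

>>> apply_moves:
  plan:
    - [[0, 0, 0.05], 0]
    - [[0, 0, 0.1], 0]
    - [[0, 0, 0.15], 0]
    - [[0, 0, 0.2], 0]
    - [[0, 0, 0.2], 0]
    - [[0, 0, 0.2], 0]

```text
clock: 9.05
eef_pos: [0.5282, -0.0688, 0.0444]
tool_rot: [0.683, 0.73, -0.0, -0.0]
ft_force: [-0.0, -0.4, -0.7]
opening: 0.0004
grip_force: 0.0
```

>>> apply_moves:
  plan:
    - [[0, 0, 0.04], 0]
    - [[0, 0, 0.07], 0]
    - [[0, 0, 0.1], 0]
    - [[0, 0, 0.1], 0]
    - [[0, 0, 0.1], 0]

```text
clock: 9.47
eef_pos: [0.5284, -0.0688, 0.0405]
tool_rot: [0.683, 0.73, 0.0, -0.0]
ft_force: [-1.0, -0.2, -0.1]
opening: 0.0006
grip_force: 0.0
```

>>> apply_moves:
  plan:
    - [[0, 0, 0.03], 0]
    - [[0, 0, 0.06], 0]
    - [[0, 0, 0.06], 0]
    - [[0, 0, 0.06], 0]

```text
clock: 9.8
eef_pos: [0.5283, -0.0688, 0.0381]
tool_rot: [0.683, 0.73, -0.0, -0.0]
ft_force: [0.3, -0.2, 0.5]
opening: 0.0006
grip_force: 0.0
```

>>> apply_moves:
  plan:
    - [[0, 0, 0.03], 0]
    - [[0, 0, 0.06], 0]
    - [[0, 0, 0.06], 0]
    - [[0, 0, 0.06], 0]

```text
clock: 10.13
eef_pos: [0.5283, -0.0688, 0.0357]
tool_rot: [0.683, 0.73, -0.0, -0.0]
ft_force: [-0.4, 0.5, -0.2]
opening: -0.0001
grip_force: 0.0
```

>>> apply_moves:
  plan:
    - [[0, 0, 0.03], 0]
    - [[0, 0, 0.05], 0]
    - [[0, 0, 0.05], 0]
    - [[0, 0, 0.05], 0]

```text
clock: 10.47
eef_pos: [0.5283, -0.0688, 0.0337]
tool_rot: [0.683, 0.73, -0.0, -0.0]
ft_force: [-0.0, 0.2, 0.2]
opening: 0.0007
grip_force: 0.0
```

```bash
python3 -c "
from h import *
to(0,.03,.055)
c=imaging.read_camera('side'); u,v=proj(c,c2w(0,.03,.06)).astype(int)
d=cv2.resize(c['pixels'][v-45:v+45,u-65:u+65],(780,540),interpolation=2); k=6
e=np.array(r.get_obs()['eef_pos'])
for dz,col in((0,(0,0,255)),(.02,(0,255,255)),(.025,(0,255,0))):
    a=(proj(c,e+[0,0,dz])-[u-65,v-45])*k; cv2.circle(d,tuple(int(t) for t in a),3,col,-1)
cv2.imwrite('pics/a6.png',d)"
```

```text
t 10.47 case [-0.0017  0.0283] z 0.0337 units [ 0.04  0.04 -0.53] turn -15.01 F [-0.   0.2  0.2] open 0.0006618475415447727
```

View pics/a6.png

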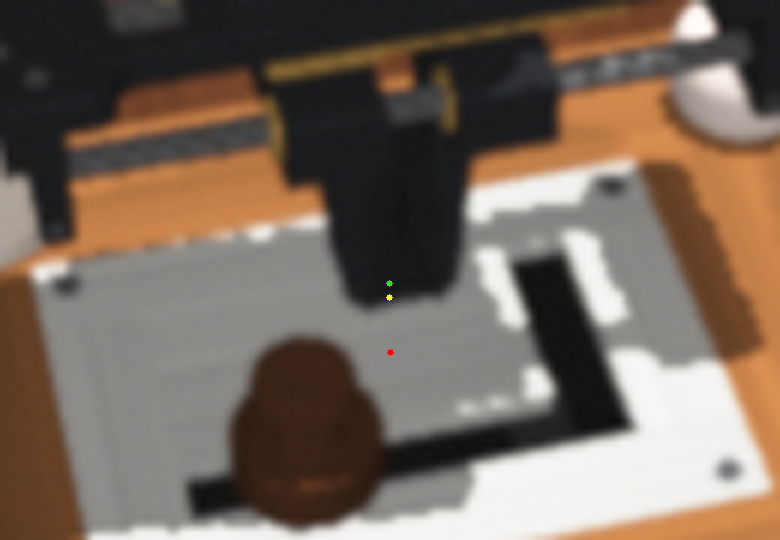

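The fingertip's lower edge is at (400,300). Since that is the near face, the tip is really about 28 mm above the reported point. That explains the pass over the knob: the tips went by at about z 0.091. I'll continue down to touch.

>>> apply_moves:
  plan:
    - [[0, 0, 0.03], 0]
    - [[0, 0, 0.06], 0]
    - [[0, 0, 0.06], 0]
    - [[0, 0, 0.06], 0]

```text
clock: 10.85
eef_pos: [0.5283, -0.0688, 0.0313]
tool_rot: [0.683, 0.73, -0.0, -0.0]
ft_force: [0.2, 0.2, 0.1]
opening: 0.0007
grip_force: 0.0
```

>>> apply_moves:
  plan:
    - [[0, 0, 0.03], 0]
    - [[0, 0, 0.06], 0]
    - [[0, 0, 0.06], 0]
    - [[0, 0, 0.06], 0]

```text
clock: 11.18
eef_pos: [0.5283, -0.0688, 0.0289]
tool_rot: [0.683, 0.73, -0.0, -0.0]
ft_force: [0.8, 0.2, 0.5]
opening: 0.0006
grip_force: 0.0
```

>>> apply_moves:
  plan:
    - [[0, 0, 0.03], 0]
    - [[0, 0, 0.05], 0]
    - [[0, 0, 0.05], 0]
    - [[0, 0, 0.05], 0]

```text
clock: 11.52
eef_pos: [0.5284, -0.0688, 0.027]
tool_rot: [0.683, 0.73, 0.0, -0.0]
ft_force: [-0.1, -0.1, -0.4]
opening: 0.0005
grip_force: 0.0
```

>>> apply_moves:
  plan:
    - [[0, 0, 0.03], 0]
    - [[0, 0, 0.05], 0]
    - [[0, 0, 0.05], 0]
    - [[0, 0, 0.05], 0]

```text
clock: 11.85
eef_pos: [0.5285, -0.0688, 0.0261]
tool_rot: [0.683, 0.73, 0.0, 0.0]
ft_force: [-1.7, -0.1, 10.5]
opening: 0.0006
grip_force: 5.9
```

>>> apply_moves:
  plan:
    - [[0, 0, 0.03], 0]
    - [[0, 0, 0.05], 0]
    - [[0, 0, 0.05], 0]
    - [[0, 0, 0.05], 0]

```text
clock: 12.18
eef_pos: [0.5285, -0.0688, 0.0261]
tool_rot: [0.684, 0.73, 0.001, 0.001]
ft_force: [-5.1, 2.2, 31.3]
opening: 0.0007
grip_force: 15.4
```

The tip touches the lid at reported z 0.026, so the true tip is 29 mm above the reported TCP. I'll raise, go behind the knob, and work at reported z of about 0.032, which is a true 0.061.

>>> apply_moves:
  plan:
    - [[0, 0, -0.7], 0]
    - [[0, 0, -1.4], 0]
    - [[0, 0, -1.8], 0]
    - [[0, -0.7, -1.8], 0]
    - [[-0.4, -1.4, -1.8], 0]
    - [[-0.9, -2.0, -1.8], 0]
    - [[-1.2, -2.1, -1.8], 0]
    - [[-1.2, -2.1, -1.8], 0]
    - [[-1.2, -2.1, -1.2], 0]
    - [[-1.2, -2.1, -0.7], 0]
    - [[-1.2, -2.1, -0.7], 0]
    - [[-1.2, -2.1, -0.7], 0]

```text
clock: 13.18
eef_pos: [0.4479, -0.1213, 0.0505]
tool_rot: [0.683, 0.73, -0.0, -0.001]
ft_force: [-0.5, 0.4, 0.1]
opening: 0.0002
grip_force: 0.0
```

```bash
python3 -c "
from h import *
to(-.085,-.02,.032)
c=imaging.read_camera('side'); u,v=proj(c,c2w(-.03,-.02,.06)).astype(int)
d=cv2.resize(c['pixels'][v-45:v+45,u-65:u+65],(780,540),interpolation=2); k=6
e=np.array(r.get_obs()['eef_pos'])
a=(proj(c,e+[0,0,.029])-[u-65,v-45])*k; cv2.circle(d,tuple(int(t) for t in a),3,(0,0,255),-1)
cv2.imwrite('pics/a7.png',d)"
```

```text
t 13.18 case [-0.0854 -0.0187] z 0.0505 units [-0.03  0.01  0.46] turn -15.0 F [-0.5  0.4  0.1] open 0.00017311241028451915
```

View pics/a7.png

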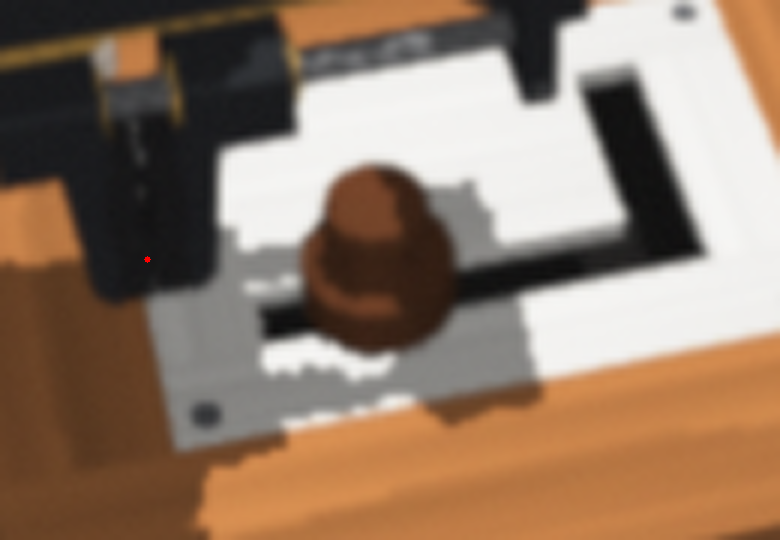

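The true tip, marked in red at (148,260), matches the fingers in the picture. The knob is still at (378,260) in the crop. Now I go down and push.

>>> apply_moves:
  plan:
    - [[0, 0, 0.25], 0]
    - [[0, 0, 0.45], 0]
    - [[0, 0, 0.45], 0]
    - [[0, 0, 0.45], 0]

```text
clock: 13.57
eef_pos: [0.4476, -0.1221, 0.0327]
tool_rot: [0.683, 0.73, -0.0, -0.0]
ft_force: [1.2, -0.2, 0.3]
opening: 0.0006
grip_force: 0.0
```

>>> apply_moves:
  plan:
    - [[0, 0.2, 0], 0]
    - [[0, 0.4, 0], 0]
    - [[0, 0.6, 0], 0]
    - [[0, 0.8, 0], 0]
    - [[0, 1.0, 0], 0]
    - [[0, 1.2, 0], 0]
    - [[0, 1.4, 0], 0]
    - [[0, 1.6, 0], 0]
    - [[0, 1.8, 0], 0]
    - [[0, 2.0, 0], 0]
    - [[0, 2.0, 0], 0]
    - [[0, 2.0, 0], 0]

```text
clock: 14.57
eef_pos: [0.5286, -0.1168, 0.033]
tool_rot: [0.683, 0.73, 0.001, 0.001]
ft_force: [-0.5, 1.0, -0.2]
opening: 0.0004
grip_force: 0.0
```

```bash
cat >> h.py <<'E'
def knob():
    for n in("side","top"):
        c=imaging.read_camera(n)
        for b in imaging.tip_of(c,"knob"):
            k=w2c(onz(c,b["position"],.055))
            if abs(k[0])<.07 and abs(k[1])<.06: print(n,k.round(4),round(b["score"],2))
E
python3 -c "
from h import *
to(.005,-.02,.032); knob()"
```

```text
t 14.57 case [-0.0046 -0.0196] z 0.033 units [-0.01  0.24  0.02] turn -15.01 F [-0.5  1.  -0.2] open 0.00043299846188075324
side [ 0.0292 -0.0268] 0.82
top [ 0.0307 -0.0202] 0.5
```

>>> apply_moves:
  plan:
    - [[0, 0.05, 0], 0]
    - [[0, 0.1, 0], 0]
    - [[0, 0.12, 0], 0]
    - [[0, 0.12, 0], 0]
    - [[0, 0.12, 0], 0]

```text
clock: 15.18
eef_pos: [0.5324, -0.1166, 0.033]
tool_rot: [0.683, 0.73, 0.0, -0.0]
ft_force: [-0.6, -0.7, -0.1]
opening: 0.0005
grip_force: 0.1
```

>>> apply_moves:
  plan:
    - [[0, 0.03, 0], 0]
    - [[0, 0.06, 0], 0]
    - [[0, 0.06, 0], 0]
    - [[0, 0.06, 0], 0]

```text
clock: 15.52
eef_pos: [0.5349, -0.1164, 0.033]
tool_rot: [0.683, 0.73, 0.0, 0.0]
ft_force: [-0.2, -0.6, -0.0]
opening: 0.0009
grip_force: 0.2
```

>>> apply_moves:
  plan:
    - [[0, 0.03, 0], 0]
    - [[0, 0.05, 0], 0]
    - [[0, 0.05, 0], 0]
    - [[0, 0.05, 0], 0]

```text
clock: 15.85
eef_pos: [0.537, -0.1163, 0.033]
tool_rot: [0.683, 0.73, 0.0, 0.0]
ft_force: [-0.1, 0.2, -0.0]
opening: 0.0007
grip_force: 0.1
```

>>> apply_moves:
  plan:
    - [[0, 0.03, 0], 0]
    - [[0, 0.05, 0], 0]
    - [[0, 0.05, 0], 0]
    - [[0, 0.05, 0], 0]

```text
clock: 16.18
eef_pos: [0.539, -0.1162, 0.033]
tool_rot: [0.683, 0.73, 0.0, 0.0]
ft_force: [-0.2, -0.2, 0.3]
opening: 0.0004
grip_force: 0.1
```

```bash
python3 -c "
from h import *
to(.005,-.02,.032); knob()"
```

```text
t 16.18 case [ 0.0058 -0.0197] z 0.033 units [-0.01 -0.02  0.03] turn -15.01 F [-0.2 -0.2  0.3] open 0.00044273366715356395
side [ 0.0397 -0.0247] 0.65
```

>>> apply_moves:
  plan:
    - [[0, 0.03, 0], 0]
    - [[0, 0.04, 0], 0]
    - [[0, 0.04, 0], 0]

```text
clock: 16.63
eef_pos: [0.5395, -0.1161, 0.0329]
tool_rot: [0.683, 0.73, -0.001, -0.001]
ft_force: [-2.2, -0.2, 1.9]
opening: 0.0006
grip_force: 1.3
```

>>> apply_moves:
  plan:
    - [[0, 0.03, 0], 0]
    - [[0, 0.04, 0], 0]
    - [[0, 0.04, 0], 0]

```text
clock: 16.88
eef_pos: [0.5396, -0.1161, 0.0328]
tool_rot: [0.684, 0.73, -0.001, -0.002]
ft_force: [-5.0, -0.1, 3.8]
opening: 0.0005
grip_force: 2.9
```

The knob is against the corner wall, with force building to 5 N. I back off and go around to its -y side.

>>> apply_moves:
  plan:
    - [[0, -0.3, 0], 0]
    - [[0, -0.6, 0], 0]
    - [[-0.4, -0.6, 0], 0]
    - [[-0.9, -0.6, 0], 0]
    - [[-1.3, -0.6, 0], 0]
    - [[-1.3, -0.6, 0], 0]
    - [[-1.3, -0.1, 0], 0]
    - [[-1.3, 0.4, 0], 0]
    - [[-1.3, 0.7, 0], 0]
    - [[-1.3, 0.7, 0], 0]
    - [[-1.3, 0.7, 0], 0]

```text
clock: 17.8
eef_pos: [0.5737, -0.1648, 0.0328]
tool_rot: [0.683, 0.731, 0.0, -0.0]
ft_force: [-0.9, -0.9, -0.2]
opening: 0.0005
grip_force: 0.0
```

```bash
python3 -c "
from h import *
to(.0355,-.0,.032); knob()"
```

```text
t 17.8 case [ 0.0372 -0.0705] z 0.0328 units [ 1.76 -0.04  0.02] turn -15.0 F [-0.9 -0.9 -0.2] open 0.0004533363531970435
top [ 0.0383 -0.0236] 0.57
```

>>> apply_moves:
  plan:
    - [[0.2, 0, 0], 0]
    - [[0.4, 0, 0], 0]
    - [[0.6, 0, 0], 0]
    - [[0.8, 0, 0], 0]
    - [[1.0, 0, 0], 0]
    - [[1.2, 0, 0], 0]
    - [[1.4, 0, 0], 0]
    - [[1.6, 0, 0], 0]
    - [[1.6, 0, 0], 0]
    - [[1.6, 0, 0], 0]

```text
clock: 18.83
eef_pos: [0.5691, -0.1012, 0.033]
tool_rot: [0.683, 0.731, 0.0, -0.0]
ft_force: [-0.4, 0.2, -1.4]
opening: 0.0003
grip_force: 0.0
```

>>> apply_moves:
  plan:
    - [[0.05, 0, 0], 0]
    - [[0.1, 0, 0], 0]
    - [[0.15, 0, 0], 0]
    - [[0.15, 0, 0], 0]
    - [[0.15, 0, 0], 0]

```text
clock: 19.25
eef_pos: [0.5687, -0.0962, 0.033]
tool_rot: [0.683, 0.73, 0.0, -0.0]
ft_force: [-0.4, 0.7, -0.0]
opening: 0.0005
grip_force: 0.0
```

```bash
python3 -c "
from h import *
to(.0355,.003,.032); knob()"
```

```text
t 19.25 case [ 0.0367 -0.0018] z 0.033 units [ 0.12 -0.03  0.02] turn -15.01 F [-0.4  0.7 -0. ] open 0.000543453253906425
side [0.0378 0.0242] 0.39
top [0.0359 0.0255] 0.63
```

The knob is moving up the short leg and is at about y 25 mm. I push on in small steps until it meets the end wall.

>>> apply_moves:
  plan:
    - [[0.03, 0, 0], 0]
    - [[0.06, 0, 0], 0]
    - [[0.1, 0, 0], 0]
    - [[0.1, 0, 0], 0]
    - [[0.1, 0, 0], 0]

```text
clock: 19.87
eef_pos: [0.5684, -0.0919, 0.033]
tool_rot: [0.683, 0.73, 0.0, -0.0]
ft_force: [-0.3, 0.1, 0.8]
opening: 0.0006
grip_force: 0.0
```

>>> apply_moves:
  plan:
    - [[0.03, 0, 0], 0]
    - [[0.05, 0, 0], 0]
    - [[0.05, 0, 0], 0]
    - [[0.05, 0, 0], 0]

```text
clock: 20.2
eef_pos: [0.5683, -0.09, 0.033]
tool_rot: [0.683, 0.73, 0.0, -0.0]
ft_force: [-0.7, -0.4, -0.1]
opening: 0.0006
grip_force: 0.1
```

>>> apply_moves:
  plan:
    - [[0.03, 0, 0], 0]
    - [[0.05, 0, 0], 0]
    - [[0.05, 0, 0], 0]
    - [[0.05, 0, 0], 0]

```text
clock: 20.53
eef_pos: [0.5683, -0.0891, 0.0331]
tool_rot: [0.684, 0.73, -0.0, 0.0]
ft_force: [-0.8, -2.1, 0.8]
opening: 0.0003
grip_force: 1.5
```

One more small step to confirm the wall, a short hold, then I back off and lift clear.

>>> apply_moves:
  plan:
    - [[0.04, 0, 0], 0]
    - [[0.04, 0, 0], 0]
    - [[0.04, 0, 0], 0]
    - [[0.04, 0, 0], 0]

```text
clock: 20.87
eef_pos: [0.5684, -0.0888, 0.0333]
tool_rot: [0.684, 0.729, -0.001, 0.001]
ft_force: [1.0, -6.0, 1.3]
opening: 0.0006
grip_force: 2.8
```

>>> apply_moves:
  plan:
    - [[-0.3, 0, 0], 0]
    - [[-0.7, 0, 0], 0]
    - [[-1.2, 0, 0], 0]
    - [[-1.2, 0, -0.5], 0]
    - [[-1.2, 0, -1.5], 0]
    - [[-2, 0, -2.5], 0]
    - [[-3, 0, -3], 0]
    - [[-3, -1, -3], 0]
    - [[-3, -2, -3], 0]
    - [[-3, -3, -3], 0]
    - [[-3, -3, -3], 0]

```text
clock: 21.78
eef_pos: [0.4433, -0.2141, 0.1522]
tool_rot: [0.686, 0.728, -0.004, -0.007]
ft_force: [-1.1, 0.4, 0.1]
opening: 0.0006
grip_force: 0.0
```

```bash
python3 -c "
from h import *
to(.0355,.003,.032); knob()
ims=[]
for n in('top','side'):
    c=imaging.read_camera(n); u,v=proj(c,c2w(.02,.0,.06)).astype(int)
    ims.append(cv2.resize(c['pixels'][v-70:v+70,u-70:u+70],(400,400),interpolation=2))
cv2.imwrite('pics/a8.png',np.hstack(ims))"
```

```text
t 21.78 case [-0.0963 -0.1109] z 0.1522 units [2.86 3.32 2.97] turn -15.07 F [-1.1  0.4  0.1] open 0.0006278742978538118
top [0.0371 0.0334] 0.92
```

View pics/a8.png

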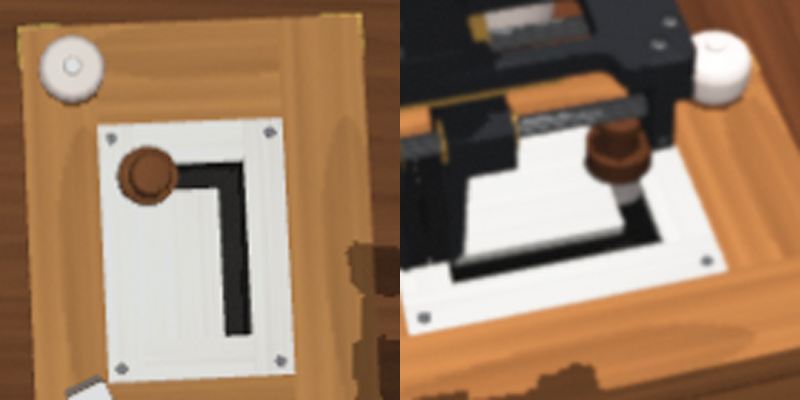

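The knob is home at the blind end (top crop (148,175)), flat on the lid and against the end wall. The arm is clear, and the pot and stone are in place. Handing in.

```bash
python3 -c "
from h import *
print(ticket.job_done())"
```

```text
the job is handed in; nothing more can be done
None
```

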